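Load the next heat sink from the magazine into the paste-stencil jig

TASK

Load the paste-stencil jig: draw the lowest heat sink out of the front of the magazine, leaving the ones above it in the magazine, and lay it flat in the jig's nest with its notched corner at the key, working it about until it drops fully home. Then swing the open stencil frame down flat over it and let go, without disturbing the tools and things lying around.

Things in the scene. Friction and masses are not known exactly. Their poses are not given: they have to be found in the camera images.
- magazine: fixed gravity magazine: aluminium base 124 x 92 x 8 mm, dark steel chute 168 high, holding four heat sinks in one upright stack. Origin at worktop level under the stack's centre; x to the rear, z up. The outlet faces -x. Behind x = +4 mm are side walls, a rear wall (at x = 33.5) and a key post in the notches; before x = +4 mm the stack's sides are bare, all front ends flush at x = -32.
- magazine_floor (a point): centre of the magazine's floor, 32 mm above the worktop, where the lowest heat sink rests; axes as the magazine. In the front half the floor is a tongue 22 mm wide, with 24 mm of clear height beside and under it, so fingers can reach past the lowest sink's underside. Draw that sink level along -x by 75 mm to be clear; the stack rests on it (a few N).
- front_bar (a point): lower end of the bar that hangs in front of the stack and holds back all heat sinks but the lowest: 14 mm wide, 3 thick, 68 mm above the worktop, 35 mm before the magazine's axis, up to a bracket 50 mm wide at z = 153 to 166. Beside it, lean the gripper 35 to 45 deg back from the stack and pinch about 14 mm of the lowest sink's end, so the fingers pass in front of the second.
- sink_1: the lowest heat sink, the one to load: bare aluminium block, 64 long (x) x 40 wide (y) x 30 high (z) mm, 90 g, flat base on top, fins along x below. Its rear left corner (+x, +y) has a square notch 12 x 12 mm over the full height. Origin at the centre of its underside. In the magazine it has the magazine's yaw.
- sink_2: Identical to sink_1 (origin at the centre of its underside). Second from the bottom; drops 30 mm down the chute when the lowest is drawn. Stays in the magazine.
- sink_3: Identical to sink_1 (origin at the centre of its underside). Third from the bottom. Stays in the magazine.
- sink_4: Identical to sink_1 (origin at the centre of its underside). Top of the stack. Stays in the magazine.
- jig: fixed stencil jig, aluminium base 132 x 104 x 10 mm, nest for one heat sink. Origin at worktop level under the nest's centre; x to the rear (hinge side), z up. Nest walls, 9 mm thick, rise to z = 38 at the rear and along the sides behind x = +4 mm; stop block 14 mm wide at x = -34 to -43; two 8 mm rest posts for the frame at x = 14, y = -40 and 40, to z = 55. Sides before x = +4 mm are open for fingers.
- nest_seat (a point): centre of the nest's seat, 24 mm above the worktop, 14 mm below the wall tops; axes as the jig. The origin of a sink that is fully home lies here, its x along this x, its notch round the key post at the rear left (+x, +y); 1.8 mm clearance all round. In the front half the seat is a tongue 22 mm wide, so fingers have 14 mm of clear height below a seated sink.
- stencil_frame (a joint): hinge of the stencil frame (rad): 0 closed and flat, 1.57 upright; starts open at 1.6 to 1.85, stop at 2.1; stiff, stays where left (0.08 N m). Dark steel frame 92 mm wide, 5 thick, 104 long from the hinge plus a tab 30 x 13 mm, slotted steel sheet in its middle. It closes toward the jig's -x and down; push it shut with a fingertip on its rear (outer) side.
- frame_hinge (a point): middle of the frame's hinge axis (parallel to the jig's y), 52 mm behind the jig's origin, 57.5 mm above the worktop; axes as the jig.
- frame_edge (a point): centre of the frame's free edge on its outer side (upper side when closed), 104 mm from the hinge; it turns with the frame. Open, the tab beyond it reaches up to 175 mm above the worktop at the rear of the nest: bring the sink in over the front.
- flux_tin: small round tin with a tan side and green lid, 47 mm diameter, 20 high; bystander, origin at the centre of its underside.
- paste_syringe: grey and white syringe, 108 x 16 x 16 mm, lying; bystander, origin at the centre of its underside.
- pcie_card: dark red expansion card with a metal bracket, 122 x 90 x 18 mm, lying; bystander, origin at the centre of its underside.
- marker: red and white marker pen, 134 x 18 mm, lying; bystander, origin at the centre of its underside.
- esd_brush: thin black brush, 165 x 20 x 10 mm, lying at the front edge; bystander, origin at the centre of its underside.
- ssd_tray: flat silver drive, 98 x 68 x 9 mm, lying; bystander, origin at the centre of its underside.
- usb_stick: blue USB stick, 54 x 18 x 9 mm, lying near the tall upright panel that closes the right end of the worktop (at y = -0.08 m from x = 0.65 m on); bystander, origin at the centre of its underside.

How it is judged (in metres and radians):
On the way, in this order (a step that is already met when the one before it is completed fails the run):
1. the lowest heat sink is drawn right out of the front of the magazine, the other three still in it (x of sink_1 in the frame of magazine below -0.066 m and horizontal distance between each of sink_2, sink_3, sink_4 and magazine below 0.008 m), for 0.1 s.
2. the heat sink sits fully home in the nest (horizontal distance between sink_1 and nest_seat below 0.0045 m and z of sink_1 in the frame of nest_seat below 0.0025 m and angle between the x axis of sink_1 and the x axis of nest_seat, either way round below 0.12 rad and angle between sink_1's own z axis and vertical below 0.04 rad), for 0.2 s.
3. the stencil frame is closed over it (all of step 2 and value of joint stencil_frame below 0.05 rad), for 0.2 s.
At the end, for the whole second after the job is handed in: The heat sink that was lowest is home in the nest (within 4.5 mm sideways and 2.5 mm in height of the seat, level within 0.04 rad), at rest; the stencil frame is closed (under 0.05 rad); the other three stand in the magazine (within 8 mm of its axis, tilt under 0.12 rad) (all of step 3 and linear speed of sink_1 below 0.02 m/s and horizontal distance between each of sink_2, sink_3, sink_4 and magazine below 0.008 m and angle between each of sink_2, sink_3, sink_4's own z axis and vertical below 0.12 rad); the robot touches nothing.
It fails at once if a heat sink other than the lowest is pulled out of the magazine's stack (horizontal distance between any of sink_2, sink_3, sink_4 and magazine above 0.015 m).
It fails at once if one of the tools or things lying around is pushed more than 25 mm (distance of any of flux_tin, paste_syringe, pcie_card, marker, esd_brush, usb_stick, ssd_tray from where it was at the start of the episode above 0.025 m).
It also fails if it takes over 58 s, if anything falls off the work surface, if the arm or the gripper's body presses on something with over 40 N, if the wrist force passes 120 N, or if a joint passes its speed limit or range.

ROBOT

A 6-joint arm with a two-finger parallel gripper is mounted at the origin on a cart in front of the work surface, level with it; the furniture and walls round the work are solid. World frame = base frame: x ahead of the robot, y to its left, z up, the work surface at z = 0. Lengths are in m, angles in degrees, forces in N, time in s.
With the tool pointing down it reaches from about 0.25 to 0.725 m from the base axis. Payload 9.7 kg.
Tool frame: the origin (TCP) lies midway between the tips of the shut fingers; the grasp point (between the pads) lies 19 mm behind it (bot.hold_point_z is the distance from the TCP to the grasp point, in m); z points along the fingers, y is the line along which they close (so a half turn about z gives the same grasp; the last joint's range is limited). The gripper opens to 85 mm and grips with 20 to 120 N. Pads are 22 mm wide; open, the fingers measure 114 mm over their backs; the gripper's body (76 mm by 85 mm) begins 54 mm behind the grasp point. The pads swing forward as they close: fully open they stand 13 mm farther back than shut.
Start: joints at [-72.078, 4.979, 10.078, 95.1, 0, 90], TCP at [0.169, -0.523, 0.231] pointing down, gripper open.
Joint ranges: [-179.16, 179.16], [-48.56, 103.87], [-65.8, 70.77], [-126.05, 130.52], [-82.76, 87.17], [-180, 180]. Speed limits (degrees/s): [127.2, 127.2, 147.25, 180, 180, 180].

INTERFACE

Orientations are given as [roll, pitch, yaw] about the fixed x, y, z axes, in that order (R = Rz(yaw) Ry(pitch) Rx(roll)).
In Python, from workcell import bot gives the robot as it stands.
- The arm moves only by the tool play_rows, never from a script. Its argument "steps" is a list that holds one entry, the list of rows, each a list of 4 numbers: the shift along the tool's x, y, z in m, then the turn about the tool's z in rad. In form: [[[tx, ty, tz, yaw], ...]]. A call has exactly 5 rows; each row shifts and turns the commanded pose from where the row before left it, along the tool's axes as they then stand; what a row does not reach is not made up. A row lasts 1/12 s, in which the tool goes at most 41.7 mm and 7.16 degrees, less where a joint would pass 70% of its speed; a pose out of reach is approached as far as the arm can. A call is refused whole if a number of a shift passes 0.0417 or a number of a turn 0.125, either way. A call with a gripper value outside its range is refused whole. "gripper" is the finger opening in m, from 0 to 0.0854, set as the call begins (left out, the last holds). The fingers move at their own pace and stop on an object; "squeeze" is the grip in N (left out, the last holds). Time passes only in rows, so rows that do not move let the fingers close, or fill a call up. It gives the time, the measured TCP pose, the force, the opening and the grip force at its end, in the units of the state.
- bot.get_obs(): the state, without advancing time (a new reading comes with each control period).
- bot.camera(name): name is "side" or "top" or "wrist"; returns a dict with "img" (400x640x3 uint8, blue, green, red), "vfov" (degrees; the focal length in pixels is half the picture's height over the tangent of half this angle, whatever the lens; pixels are square), "cx", "cy" (the principal point, pixels), "xyz" and "attitude" of the camera in the world. Camera axes: x right, y down, z forward; pixel columns grow to the right and rows downward; lengths in m; the calibration is good to about 2 mm. A picture is of the moment at which its call begins. There is no depth.
- bot.job_done(): hands the job in; it is judged then, once.
The state is a dict: "time": time; "q": joint angles; "qd": joint speeds; "joint_efforts": joint torques, N m; "ee_pos": TCP position; "tcp_rot": TCP orientation; "wrist_force": force on the tool from outside, world axes, zero at the start; "torque": the same for the moment, N m; "opening": finger opening in m; "grasp_force": force on a finger pad.
Only numpy, scipy, OpenCV 4.12 (cv2) and the standard library are available. Lean on these libraries where they do the work, as an engineer would, in place of code of your own. Each camera call takes 0.05 s, during which the arm holds its last target. There are 200 camera calls.

## Working session

There is one attempt and no reset: what is moved stays moved. The work goes in short steps, Python scripts to look and compute and a tool call to move; the robot and the scene stay as the last step left them, time stands still between calls to the robot, and variables do not carry over. Pictures are saved under pics/ and viewed, at most 10 in all, crops included, and the job is handed in when it is done.

Besides the shell and the picture viewer there is one more tool, called after "Emit:" as name(argument=value, ...), one argument or row to a line, values as JSON. play_rows: Moves the arm, as the interface text tells. Its arguments: {"type":"object","properties":{"steps":{"type":"array","items":{"type":"array","items":{"type":"array","items":{"type":"number"}}}},"gripper":{"type":"number"},"squeeze":{"type":"number"}},"required":["steps"]}

```bash
ls; mkdir -p pics
python3 - <<'E'
from workcell import bot
import cv2,numpy as np
o=bot.get_obs(); print(o, bot.hold_point_z)
for n in ("side","top","wrist"):
    c=bot.camera(n); cv2.imwrite(f"pics/{n}0.png",c["img"]); print(n,{k:c[k] for k in c if k!="img"})
E
```

```text
pics
{'time': 0.0, 'q': array([-7.20764850e+01,  5.01169093e+00,  1.00341637e+01,  9.50999197e+01,
        3.04340736e-04,  9.00001837e+01]), 'qd': array([ 0.04531627, -0.02984603,  0.03665085,  0.04278068,  0.03926771,
       -0.04714453]), 'joint_efforts': array([-2.27400749e-03, -5.20392072e+01,  4.64801180e+01,  1.64211314e-02,
       -1.27122858e-04,  5.30983641e-06]), 'ee_pos': array([ 0.16919061, -0.52308519,  0.2305748 ]), 'tcp_rot': array([-1.79922553e+02, -3.04092190e-04,  1.79233309e+01]), 'wrist_force': array([-1.05365341,  0.82971178, -0.20097101]), 'torque': array([-0.04901297,  0.0090539 ,  0.0038833 ]), 'grasp_force': 0.0, 'opening': 0.08526343216608145} 0.0187
side {'vfov': 45.038101209359006, 'cx': 325.3946239093006, 'cy': 205.921436307731, 'xyz': array([-0.00917108, -0.53333594,  0.60752034]), 'attitude': array([-116.82831482,    0.3246861 ,  -37.04717478])}
top {'vfov': 46.754873624578245, 'cx': 317.8577539934845, 'cy': 199.18868061959628, 'xyz': array([0.50428872, 0.26283901, 1.27956279]), 'attitude': array([-177.95539233,   -0.78638224,  -91.6693603 ])}
wrist {'vfov': 65.58361046745456, 'cx': 327.59550329212675, 'cy': 201.23935394809746, 'xyz': array([ 0.24556729, -0.49740495,  0.37441273]), 'attitude': array([ 1.61772774e+02,  6.50289224e-02, -7.21473926e+01])}
```

```bash
cd pics
python3 - <<'E'
import cv2
for n in ("side","top"):
    cv2.imwrite(f"{n}0b.png",cv2.resize(cv2.imread(f"{n}0.png"),(800,500),interpolation=cv2.INTER_CUBIC))
E
```

```text
(no output)
```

View pics/top0b.png

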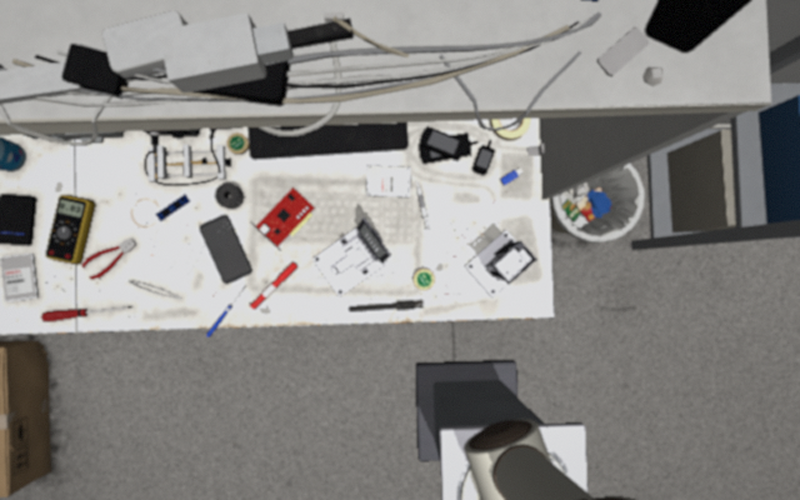

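View pics/side0b.png

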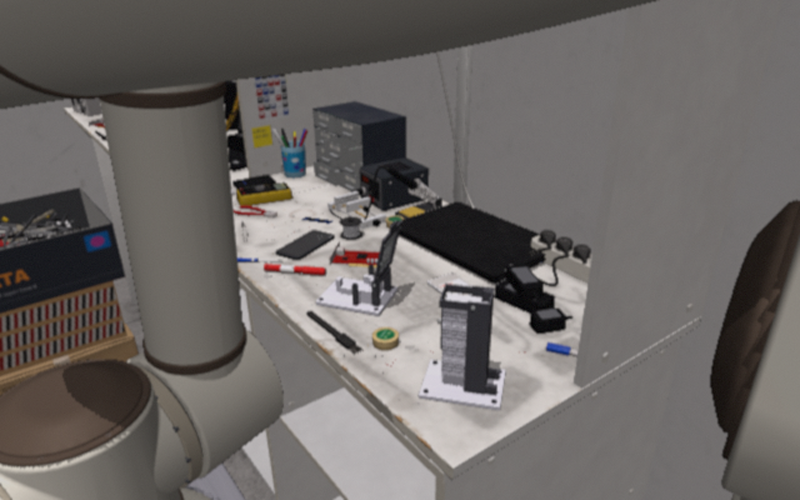

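The top view shows the jig at about (352,258) and the magazine at about (502,258) in 800-px scale, with the frame open to the rear. I'll enlarge both.

```bash
cat > h.py <<'E'
import numpy as np,cv2
from scipy.spatial.transform import Rotation as R
def cam(c):
    f=200/np.tan(np.radians(c["vfov"]/2)); return f,R.from_euler('xyz',c["attitude"],degrees=True).as_matrix()
def proj(c,P):
    f,M=cam(c); p=(np.atleast_2d(P)-c["xyz"])@M; return np.c_[c["cx"]+f*p[:,0]/p[:,2],c["cy"]+f*p[:,1]/p[:,2]]
def unproj(c,uv,z):
    f,M=cam(c); d=M@np.array([(uv[0]-c["cx"])/f,(uv[1]-c["cy"])/f,1]); return c["xyz"]+d*(z-c["xyz"][2])/d[2]
def crop(img,x,y,w,h,W,H):
    o=cv2.resize(img[y:y+h,x:x+w],(W,H),interpolation=cv2.INTER_CUBIC); s=W/w
    for u in range((x+9)//10*10,x+w,10):
        cv2.line(o,(int((u-x+.5)*s),0),(int((u-x+.5)*s),8),(0,0,255),1); cv2.putText(o,str(u),(int((u-x+.5)*s)-9,17),0,.3,(0,0,255),1)
    for v in range((y+9)//10*10,y+h,10):
        cv2.line(o,(0,int((v-y+.5)*s)),(8,int((v-y+.5)*s)),(0,0,255),1); cv2.putText(o,str(v),(10,int((v-y+.5)*s)+3),0,.3,(0,0,255),1)
    return o
E
python3 - <<'E'
from h import *
t=cv2.imread("pics/top0.png");s=cv2.imread("pics/side0.png")
a=np.hstack([crop(t,365,172,70,70,300*4//3,400),crop(t,245,170,70,70,400,400)])
cv2.imwrite("pics/ct.png",a)
a=np.hstack([crop(s,325,220,88,110,440,550),crop(s,245,170,72,110,360,550)])
cv2.imwrite("pics/cs.png",a)
E
```

```text
(no output)
```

View pics/ct.png

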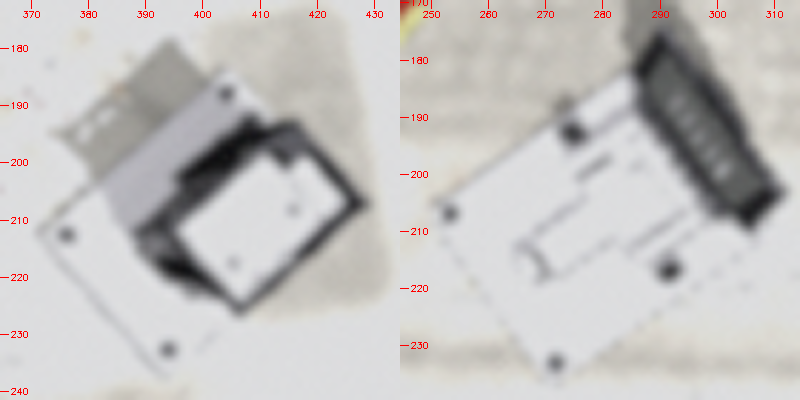

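View pics/cs.png

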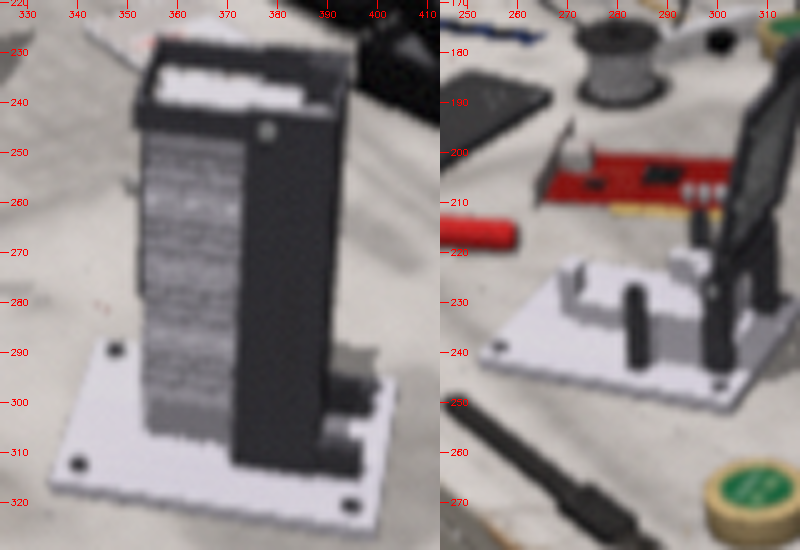

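The magazine's front faces lower-left in the top view; its base corners are at about (371.5,212), (393,237) and (405,184). The jig's base corners are at about (251,206) and (273,237), with post tops at (275,194) and (292,216). In the side view, the lowest sink's front right bottom corner is at (354,306).

```bash
cat >> h.py <<'E'
TOP=dict(vfov=46.754873624578245,cx=317.8577539934845,cy=199.18868061959628,xyz=np.array([0.50428872,0.26283901,1.27956279]),attitude=np.array([-177.95539233,-0.78638224,-91.6693603]))
SIDE=dict(vfov=45.038101209359006,cx=325.3946239093006,cy=205.921436307731,xyz=np.array([-0.00917108,-0.53333594,0.60752034]),attitude=np.array([-116.82831482,0.3246861,-37.04717478]))
def W(p,P):
    P=np.atleast_2d(P); c,s=np.cos(p[2]),np.sin(p[2]); return np.c_[p[0]+c*P[:,0]-s*P[:,1],p[1]+s*P[:,0]+c*P[:,1],P[:,2]]
E
python3 - <<'E'
from h import *
print("mag corners",[unproj(TOP,p,.008).round(4) for p in [(371.5,212),(393,237),(404.5,184)]])
print("mag corners side",[unproj(SIDE,p,.008).round(4) for p in [(335.5,316.5),(399.5,325.5),(347,288.5)]])
print("jig corners",[unproj(TOP,p,.01).round(4) for p in [(251.1,206.2),(273,237)]])
print("jig side",[unproj(SIDE,p,.01).round(4) for p in [(252.5,241),(303,251),(270.5,221)]])
print("posts",[unproj(TOP,p,.055).round(4) for p in [(275,194.3),(292,216.5)]],"side",unproj(SIDE,(283.5,227.5),.055).round(4))
print("sink corner", unproj(SIDE,(354,306.5),.032).round(4))
print(proj(SIDE,[0.5,-.1,0]))
E
```

```text
mag corners [array([0.5097, 0.0975, 0.008 ]), array([0.4393, 0.0406, 0.008 ]), array([0.5842, 0.0037, 0.008 ])]
mag corners side [array([0.4378, 0.0326, 0.008 ]), array([ 0.5159, -0.0591,  0.008 ]), array([0.5108, 0.0873, 0.008 ])]
jig corners [array([0.5351, 0.4275, 0.01  ]), array([0.4492, 0.3697, 0.01  ])]
jig side [array([0.4487, 0.3697, 0.01  ]), array([0.5194, 0.2586, 0.01  ]), array([0.5354, 0.4295, 0.01  ])]
posts [array([0.5637, 0.3578, 0.055 ]), array([0.5037, 0.3144, 0.055 ])] side [0.5019 0.3112 0.055 ]
sink corner [0.465  0.0114 0.032 ]
[[409.20670191 344.9970075 ]]
```

Run:
```python
from h import *
p=(.5122,.0183,np.radians(-50))
P=np.array([[-32,-20,32],[-32,-20,152],[4,-20,32],[-32,-11,8],[-37,-25,166],[-37,25,166],[-62,-46,8],[62,-46,8],[33.5,-20,166],[33.5,20,166]])/1000
print(np.c_[P*1000,proj(SIDE,W(p,P)),proj(TOP,W(p,P))].round(1))
p=(.5319,.3336,np.radians(-55))
a=np.array([[.5354,.4285],[.4489,.3697],[.5194,.2586]]);print(np.linalg.norm(np.diff(a,axis=0),axis=1))
```

```text
[[-32.  -20.   32.  352.3 299.3 398.  223.6]
 [-32.  -20.  152.  353.6 245.6 407.2 224.4]
 [  4.  -20.   32.  371.  301.9 407.9 214.7]
 [-32.  -11.    8.  352.8 306.4 394.2 221. ]
 [-37.  -25.  166.  350.5 240.  408.3 227.4]
 [-37.   25.  166.  355.3 226.5 394.4 211.9]
 [-62.  -46.    8.  334.1 315.7 394.6 237.8]
 [ 62.  -46.    8.  399.7 325.2 428.  207.8]
 [ 33.5 -20.  166.  390.5 243.  428.5 206.4]
 [ 33.5  20.  166.  392.8 231.9 417.4 194.1]]
[0.10459297 0.13158062]
```

The pose fit is consistent. Magazine: (0.512, 0.018), yaw about -50°. Jig: (0.527, 0.345), yaw about -56.5°. Moves can't tilt the tool directly, so I need to see how the controller behaves at the reach limit. First I'll look at the free space near the start.

View pics/wrist0.png

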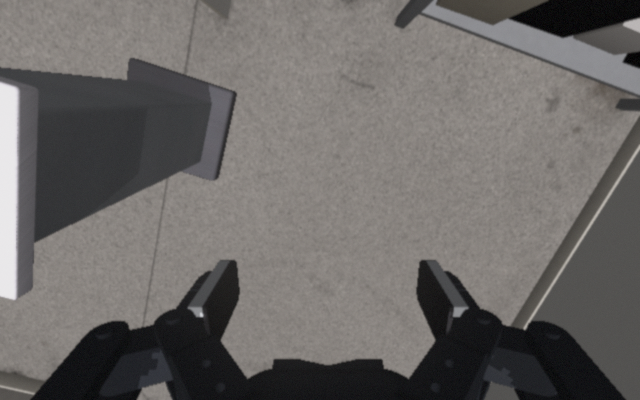

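The wrist view shows floor, the cart on the left, a shelf corner at about (405,20) and a wall at lower right. The same shelf corner is at about (506,196) in the top view, so I'll triangulate its height.

Run:
```python
from h import *
WR=dict(vfov=65.58361046745456,cx=327.6,cy=201.24,xyz=np.array([0.24556729,-0.49740495,0.37441273]),attitude=np.array([1.61772774e+02,6.50289224e-02,-7.21473926e+01]))
def ray(c,uv):
    f,M=cam(c); d=M@np.array([(uv[0]-c["cx"])/f,(uv[1]-c["cy"])/f,1]); return c["xyz"],d/np.linalg.norm(d)
for a,b in [((402,22),(506,196)),((420,2),(506,196)),((640,97),(640,172))]:
    p,d=ray(WR,a);q,e=ray(TOP,b)
    s=np.linalg.lstsq(np.c_[d,-e],q-p,rcond=None)[0]
    print(p+d*s[0],q+e*s[1])
for z in(0.3,0,-.5,-.9): print(z,[unproj(WR,u,z).round(2) for u in((402,22),(640,97),(510,330),(640,130))],unproj(TOP,(506,196),z).round(2))
```

```text
[ 0.58101455 -0.67188312 -0.90111567] [ 0.57091985 -0.66371645 -0.90488756]
[ 0.62385786 -0.69099738 -0.79165734] [ 0.5683356  -0.62778054 -0.82016493]
[ 0.49775584 -1.26429709 -0.47372048] [ 0.64385681 -1.08641885 -0.59111765]
0.3 [array([ 0.27, -0.51,  0.3 ]), array([ 0.27, -0.56,  0.3 ]), array([ 0.2 , -0.57,  0.3 ]), array([ 0.26, -0.57,  0.3 ])] [ 0.53 -0.15  0.3 ]
0 [array([ 0.34, -0.55,  0.  ]), array([ 0.36, -0.84,  0.  ]), array([ 0.02, -0.85,  0.  ]), array([ 0.33, -0.86,  0.  ])] [ 0.54 -0.28  0.  ]
-0.5 [array([ 0.48, -0.62, -0.5 ]), array([ 0.51, -1.29, -0.5 ]), array([-0.28, -1.32, -0.5 ]), array([ 0.43, -1.34, -0.5 ])] [ 0.56 -0.49 -0.5 ]
-0.9 [array([ 0.58, -0.67, -0.9 ]), array([ 0.62, -1.65, -0.9 ]), array([-0.52, -1.7 , -0.9 ]), array([ 0.52, -1.73, -0.9 ])] [ 0.57 -0.66 -0.9 ]
```

Emit:
play_rows(
  steps=[
    [[0.039,0.0035,-0.024,0],[0.039,0.0035,-0.024,0],[0.039,0.0035,-0.024,0],[0.039,0.0035,-0.024,0],[0.039,0.0035,-0.024,0]],
  ],
)

```text
time: 0.57
ee_pos: [0.3438, -0.4832, 0.3411]
tcp_rot: [180.0, 0.0, 17.9]
wrist_force: [0.7, -1.6, 0.6]
opening: 0.0852
grasp_force: 0.0
```

Emit:
play_rows(
  steps=[
    [[0,0,0,-0.124],[0,0,0,-0.124],[0,0,0,-0.124],[0,0,0,-0.124],[0,0,0,-0.124]],
  ],
)

```text
time: 0.98
ee_pos: [0.3427, -0.4839, 0.3397]
tcp_rot: [-180.0, -0.0, 53.8]
wrist_force: [-0.2, -0.9, -0.2]
opening: 0.0855
grasp_force: 0.0
```

Emit:
play_rows(
  steps=[
    [[0,0,0,-0.124],[0,0,0,-0.124],[0,0,0,-0.124],[0,0,0,-0.124],[0,0,0,-0.124]],
  ],
)

```text
time: 1.4
ee_pos: [0.3425, -0.484, 0.3398]
tcp_rot: [-180.0, -0.0, 89.3]
wrist_force: [-0.4, 0.2, -0.9]
opening: 0.0851
grasp_force: 0.0
```

Emit:
play_rows(
  steps=[
    [[0,0,0,-0.124],[0,0,0,-0.124],[0,0,0,-0.124],[0,0,0,-0.124],[0,0,0,-0.124]],
  ],
)

```text
time: 1.82
ee_pos: [0.3424, -0.484, 0.3398]
tcp_rot: [-180.0, -0.0, 124.8]
wrist_force: [0.3, -0.0, 0.4]
opening: 0.0855
grasp_force: 0.0
```

Emit:
play_rows(
  steps=[
    [[-0.04,0,0,0.02],[-0.04,0,0,0.02],[-0.04,0,0,0],[-0.04,0,0,0],[-0.04,0,0,0]],
  ],
)

```text
time: 2.23
ee_pos: [0.4193, -0.6027, 0.3154]
tcp_rot: [180.0, 1.1, 122.5]
wrist_force: [1.1, -2.1, 1.4]
opening: 0.0856
grasp_force: 0.0
```

Run:
```python
from workcell import bot
o=bot.get_obs(); print(o['q'].round(2),o['ee_pos'].round(4),o['tcp_rot'].round(2))
```

```text
[-55.18  42.71  70.77 116.94   0.     2.29] [ 0.4193 -0.6027  0.3154] [179.95   1.13 122.54]
```

Emit:
play_rows(
  steps=[
    [[-0.041,0,-0.01,0],[-0.041,0,-0.01,0],[-0.041,0,-0.01,0],[-0.041,0,-0.01,0],[-0.041,0,-0.01,0]],
  ],
)

```text
time: 2.65
ee_pos: [0.4613, -0.6762, 0.2973]
tcp_rot: [179.6, 9.9, 122.5]
wrist_force: [-0.9, 0.2, -0.1]
opening: 0.0853
grasp_force: 0.0
```

Run:
```python
from workcell import bot
o=bot.get_obs(); print(o['q'].round(2),o['ee_pos'].round(4),o['tcp_rot'].round(2))
```

```text
[-5.5720e+01  4.4560e+01  7.0680e+01  1.0621e+02  5.0000e-02  1.7600e+00] [ 0.4613 -0.6762  0.2973] [179.65   9.91 122.5 ]
```

Emit:
play_rows(
  steps=[
    [[0.02,0.022,-0.03,0],[0.02,0.022,-0.03,0],[0.02,0.022,-0.03,0],[0.02,0.022,-0.03,0],[0.02,0.022,-0.03,0]],
  ],
)

```text
time: 3.07
ee_pos: [0.4834, -0.5104, 0.4245]
tcp_rot: [179.6, 10.0, 122.5]
wrist_force: [1.5, -0.6, 0.5]
opening: 0.0854
grasp_force: 0.0
```

Emit:
play_rows(
  steps=[
    [[-0.035,0,-0.02,0],[-0.035,0,-0.02,0],[-0.035,0,-0.02,0],[-0.035,0,-0.02,0],[-0.035,0,-0.02,0]],
  ],
)

```text
time: 3.48
ee_pos: [0.4947, -0.5661, 0.4513]
tcp_rot: [178.2, 18.3, 122.3]
wrist_force: [-0.7, -0.7, 0.2]
opening: 0.0856
grasp_force: 0.0
```

Run:
```python
from workcell import bot
o=bot.get_obs(); print(o['q'].round(2),o['ee_pos'].round(4),o['tcp_rot'].round(2))
```

```text
[-48.42  32.94  70.69 109.39  -1.13   8.77] [ 0.4947 -0.5661  0.4513] [178.22  18.31 122.33]
```

Emit:
play_rows(
  steps=[
    [[-0.035,0.004,-0.025,0],[-0.035,0.004,-0.025,0],[-0.035,0.004,-0.025,0],[-0.035,0.004,-0.025,0],[-0.035,0.004,-0.025,0]],
  ],
)

```text
time: 3.9
ee_pos: [0.5043, -0.5827, 0.5129]
tcp_rot: [176.8, 27.1, 121.9]
wrist_force: [0.6, 0.6, -0.6]
opening: 0.0854
grasp_force: 0.0
```

Emit:
play_rows(
  steps=[
    [[-0.035,0.004,-0.025,0],[-0.035,0.004,-0.025,0],[-0.035,0.004,-0.025,0],[-0.035,0.004,-0.025,0],[-0.035,0.004,-0.025,0]],
  ],
)

```text
time: 4.32
ee_pos: [0.5032, -0.5864, 0.5865]
tcp_rot: [175.2, 35.8, 121.2]
wrist_force: [0.2, -0.1, 0.1]
opening: 0.0856
grasp_force: 0.0
```

```bash
cat >> h.py <<'E'
def st():
    from workcell import bot
    o=bot.get_obs(); M=R.from_euler('xyz',o['tcp_rot'],degrees=True).as_matrix(); z=M[:,2]; y=M[:,1]
    print('t',round(o['time'],2),'q',o['q'].round(1),'p',o['ee_pos'].round(4),'rot',o['tcp_rot'].round(2),'tilt',np.degrees(np.arccos(-z[2])).round(2),'az',np.degrees(np.arctan2(z[1],z[0])).round(2),'y az',np.degrees(np.arctan2(y[1],y[0])).round(2),'y el',np.degrees(np.arcsin(y[2])).round(2),'F',o['wrist_force'].round(1),'open',round(o['opening'],4),'g',round(o['grasp_force'],1))
    return o,M
E
python3 -c "
from h import *
st()"
```

```text
t 4.32 q [-49.   25.4  70.7  99.2  -0.9   7.9] p [ 0.5032 -0.5864  0.5865] rot [175.18  35.82 121.2 ] tilt 36.1 az -50.6 y az 34.02 y el 3.91 F [ 0.2 -0.1  0.1] open 0.0856 g 0.0
```

Emit:
play_rows(
  steps=[
    [[0.008,-0.037,0,-0.04],[0.008,-0.037,0,-0.04],[0.008,-0.037,0,-0.02],[0.008,-0.037,0,0],[0.008,-0.037,0,0]],
  ],
)

```text
time: 4.73
ee_pos: [0.3351, -0.6713, 0.5571]
tcp_rot: [179.4, 36.1, 128.3]
wrist_force: [1.0, -1.7, -0.8]
opening: 0.0855
grasp_force: 0.0
```

Emit:
play_rows(
  steps=[
    [[-0.04,0,-0.02,0],[-0.04,0,-0.02,0],[-0.035,0,-0.025,0],[-0.035,0,-0.025,0],[-0.035,0,-0.025,0]],
  ],
)

```text
time: 5.15
ee_pos: [0.3555, -0.6695, 0.646]
tcp_rot: [-179.5, 42.6, 128.3]
wrist_force: [-0.9, 1.3, 0.4]
opening: 0.0854
grasp_force: 0.0
```

```bash
python3 -c "
from h import *
st()"
```

```text
t 5.15 q [-65.3  22.   70.7  96.8   8.6 -10.1] p [ 0.3555 -0.6695  0.646 ] rot [-179.47   42.6   128.32] tilt 42.6 az -52.46 y az 37.97 y el -0.39 F [-0.9  1.3  0.4] open 0.0854 g 0.0
```

```bash
cat >> h.py <<'E'
MAG=(.5122,.0183,np.radians(-50)); JIG=(.5268,.3445,np.radians(-56.5))
def go(T,dyaw=0):
    o,M=st(); v=M.T@(np.array(T)-o['ee_pos']); n=int(np.ceil(np.abs(v).max()/.041)); print('total',v.round(4),'rows',n,'each',(v/max(n,1)).round(4)); return v
E
python3 -c "
from h import *
go((.41,.14,.25))"
```

```text
t 5.15 q [-65.3  22.   70.7  96.8   8.6 -10.1] p [ 0.3555 -0.6695  0.646 ] rot [-179.47   42.6   128.32] tilt 42.6 az -52.46 y az 37.97 y el -0.39 F [-0.9  1.3  0.4] open 0.0854 g 0.0
total [ 0.7106  0.5437 -0.1205] rows 18 each [ 0.0395  0.0302 -0.0067]
```

Emit:
play_rows(
  steps=[
    [[0.036,0.027,-0.006,0],[0.036,0.027,-0.006,0],[0.036,0.027,-0.006,0],[0.036,0.027,-0.006,0],[0.036,0.027,-0.006,0]],
  ],
)

```text
time: 5.57
ee_pos: [0.3639, -0.5337, 0.5862]
tcp_rot: [-179.5, 42.8, 128.3]
wrist_force: [0.9, 0.5, 2.2]
opening: 0.0856
grasp_force: 0.0
```

Emit:
play_rows(
  steps=[
    [[0.036,0.027,-0.006,0],[0.036,0.027,-0.006,0],[0.036,0.027,-0.006,0],[0.036,0.027,-0.006,0],[0.036,0.027,-0.006,0]],
  ],
)

```text
time: 5.98
ee_pos: [0.3738, -0.3468, 0.4943]
tcp_rot: [-179.7, 42.8, 128.1]
wrist_force: [-0.0, -0.6, 0.5]
opening: 0.0856
grasp_force: 0.0
```

```bash
python3 -c "
from h import *
go((.41,.14,.25))"
```

```text
t 5.98 q [-37.2 -29.9  -0.4  77.7 -10.2  10.9] p [ 0.3738 -0.3468  0.4943] rot [-179.75   42.81  128.13] tilt 42.81 az -52.24 y az 37.96 y el -0.18 F [-0.  -0.6  0.5] open 0.0856 g 0.0
total [ 0.4305  0.3288 -0.0673] rows 11 each [ 0.0391  0.0299 -0.0061]
```

Emit:
play_rows(
  steps=[
    [[0.039,0.03,-0.006,0],[0.039,0.03,-0.006,0],[0.039,0.03,-0.006,0],[0.039,0.03,-0.006,0],[0.039,0.03,-0.006,0]],
  ],
)

```text
time: 6.4
ee_pos: [0.3877, -0.1644, 0.403]
tcp_rot: [179.8, 42.7, 127.9]
wrist_force: [1.1, -0.2, -0.3]
opening: 0.0854
grasp_force: 0.0
```

Emit:
play_rows(
  steps=[
    [[0.039,0.03,-0.006,0],[0.039,0.03,-0.006,0],[0.039,0.03,-0.006,0],[0.039,0.03,-0.006,0],[0.039,0.03,-0.006,0]],
  ],
)

```text
time: 6.82
ee_pos: [0.4024, 0.0203, 0.311]
tcp_rot: [179.6, 42.4, 127.8]
wrist_force: [0.9, 0.6, 0.7]
opening: 0.0852
grasp_force: 0.0
```

Run:
```python
from h import *
from workcell import bot
go((.448,.094,.114))
c=bot.camera("wrist"); cv2.imwrite("pics/w1.png",c["img"]); print({k:c[k] for k in c if k!="img"})
P=np.array([[-32,-20,32],[-32,20,32],[-32,-20,62],[-32,20,62],[-36.5,-7,68],[-36.5,7,68],[-62,-46,8],[-62,46,8]])/1000
print(proj(c,W(MAG,P)).round(0).tolist())
```

```text
t 6.82 q [ 31.1 -26.8 -16.3  93.9 -41.9  80.6] p [0.4024 0.0203 0.311 ] rot [179.62  42.35 127.8 ] tilt 42.35 az -51.64 y az 38.05 y el 0.28 F [0.9 0.6 0.7] open 0.0852 g 0.0
total [0.1551 0.0804 0.1257] rows 4 each [0.0388 0.0201 0.0314]
{'vfov': 65.58361046745456, 'cx': 327.59550329212675, 'cy': 201.23935394809746, 'xyz': array([0.30643469, 0.14367767, 0.36343214]), 'attitude': array([119.43907304,  -0.26398739,  37.98622716])}
[[386.0, 20.0], [424.0, 19.0], [389.0, 38.0], [428.0, 36.0], [403.0, 37.0], [417.0, 36.0], [362.0, -21.0], [453.0, -25.0]]
```

View pics/w1.png

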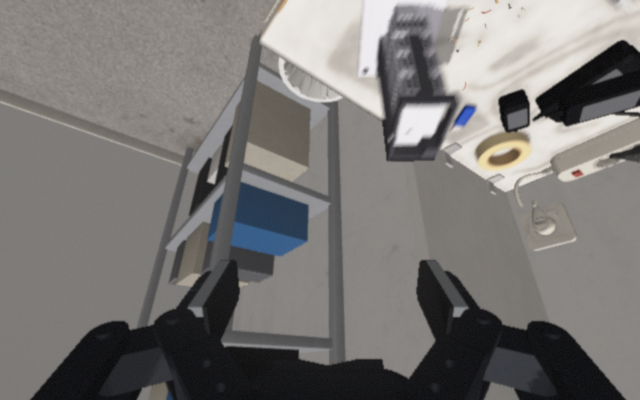

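The view is upside down: the magazine is at about (410,80), with the outlet end of the stack at rows 20–38, as predicted. I'll move to the pre-grasp pose.

Emit:
play_rows(
  steps=[
    [[0.031,0.016,0.025,-0.04],[0.031,0.016,0.025,0],[0.031,0.016,0.025,0],[0.031,0.016,0.025,0],[0.031,0.016,0.025,0]],
  ],
)

```text
time: 7.28
ee_pos: [0.4409, 0.0887, 0.1167]
tcp_rot: [-178.2, 42.2, 130.9]
wrist_force: [0.6, -0.1, -0.4]
opening: 0.0854
grasp_force: 0.0
```

Emit:
play_rows(
  steps=[
    [[0,0,0,0],[0,0,0,0],[0,0,0,0],[0,0,0,0],[0,0,0,0]],
  ],
)

```text
time: 7.7
ee_pos: [0.4411, 0.0874, 0.1186]
tcp_rot: [-177.9, 42.2, 131.0]
wrist_force: [0.9, -0.8, 0.5]
opening: 0.0854
grasp_force: 0.0
```

Run:
```python
from h import *
from workcell import bot
go((.448,.094,.114))
c=bot.camera("wrist"); cv2.imwrite("pics/w2.png",c["img"]); print({k:c[k] for k in c if k!="img"})
P=np.array([[-32,-20,32],[-32,20,32],[-32,-20,62],[-32,20,62],[-36.5,-7,68],[-36.5,7,68],[-62,-46,8],[-62,46,8]])/1000
print(proj(c,W(MAG,P)).round(0).tolist())
cv2.imwrite("pics/w2b.png",crop(c["img"],220,0,240,180,800,600))
```

```text
t 7.7 q [ 36.4 -15.7 -29.7  74.6 -42.2  85.7] p [0.4411 0.0874 0.1186] rot [-177.88   42.2   131.05] tilt 42.24 az -52.11 y az 39.62 y el -1.57 F [ 0.9 -0.8  0.5] open 0.0854 g 0.0
total [0.0034 0.0097 0.0027] rows 1 each [0.0034 0.0097 0.0027]
{'vfov': 65.58361046745456, 'cx': 327.59550329212675, 'cy': 201.23935394809746, 'xyz': array([0.34319929, 0.20901909, 0.1714131 ]), 'attitude': array([119.57809246,   1.59093455,  39.54927068])}
[[319.0, 188.0], [366.0, 189.0], [317.0, 220.0], [367.0, 221.0], [333.0, 224.0], [351.0, 225.0], [286.0, 142.0], [402.0, 144.0]]
```

View pics/w2b.png

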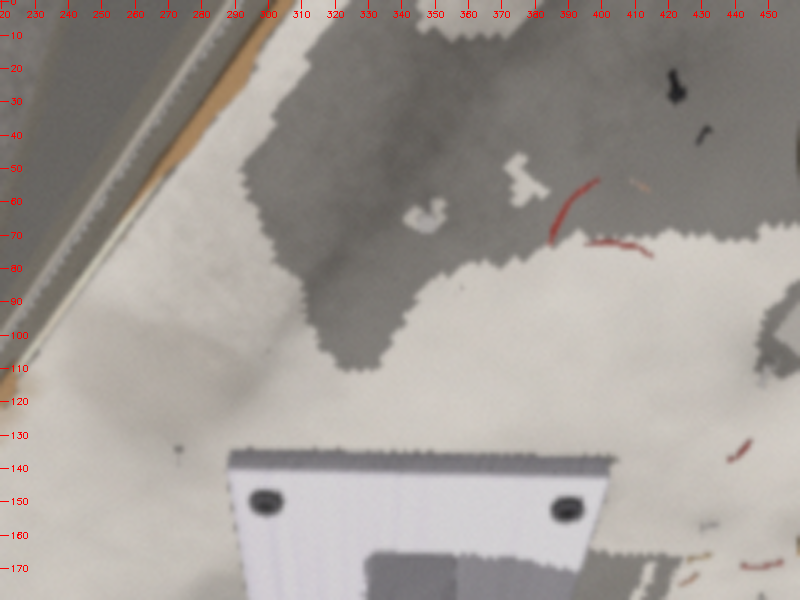

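The front base corners are at (288.5,140) and (402,142.5), within about 2 px of the prediction. I'll check the stack's front edges from intensity profiles rather than spending another view.

Run:
```python
from h import *
g=cv2.imread("pics/w2.png",0)
for r in (200,212,240,260): print(r,' '.join(map(str,g[r,306:384])))
for u in (325,360): print('col',u,' '.join(map(str,g[160:240,u])))
```

```text
200 204 205 205 207 205 203 204 204 203 190 130 76 68 91 109 119 113 78 51 46 55 83 102 84 56 45 43 46 71 110 115 77 47 43 43 72 114 109 72 47 39 41 55 86 97 76 50 40 42 47 73 97 90 61 40 37 40 53 82 103 111 113 124 129 129 129 129 131 132 132 132 132 132 134 130 133 131 129
212 100 100 119 144 167 186 195 197 190 158 101 64 72 102 114 113 106 105 102 103 107 115 114 103 96 92 90 95 105 113 106 96 90 86 88 88 105 106 91 81 80 76 81 92 104 99 84 80 78 79 89 101 104 84 77 71 72 75 84 101 109 110 123 145 111 75 58 55 60 68 94 144 188 193 175 164 162 160
240 82 75 77 76 76 76 74 68 54 49 53 74 103 113 105 77 47 34 36 53 85 98 75 45 34 33 33 45 62 57 48 50 50 48 48 48 47 48 47 49 51 48 50 51 50 50 44 36 35 31 42 69 95 92 62 36 31 33 35 61 99 110 111 131 170 189 192 192 189 188 187 187 182 181 179 176 170 167
260 74 75 77 78 76 73 66 56 49 72 114 120 116 107 78 62 61 63 78 107 111 86 69 65 66 66 84 104 80 50 45 47 45 44 45 44 44 44 47 45 44 48 45 46 50 47 55 81 101 104 95 89 100 105 108 109 108 110 104 93 102 108 107 107 102 99 98 99 100 100 98 99 100 99 99 100 101 100
col 325 208 208 208 208 207 206 207 207 208 206 207 208 206 206 207 206 206 207 206 206 206 206 206 203 201 180 138 119 120 119 107 85 55 47 45 44 44 45 45 45 46 45 45 42 45 44 43 44 42 42 49 76 103 112 116 117 117 119 127 153 177 157 132 110 70 48 44 38 39 40 43 45 43 47 47 48 54 51 52 51
col 360 209 208 207 208 206 195 169 144 134 135 132 133 133 135 134 136 135 134 132 132 132 133 132 132 133 132 126 116 112 112 111 104 81 54 42 41 40 44 40 44 40 41 45 43 47 45 41 44 42 42 43 50 77 104 110 110 110 110 111 113 124 132 130 123 108 71 51 47 44 48 51 55 58 57 56 55 57 56 53 56
```

```bash
cat >> h.py <<'E'
def inv(p,X):
    c,s=np.cos(p[2]),np.sin(p[2]); d=np.array(X)-[p[0],p[1],0]; return np.array([c*d[0]+s*d[1],-s*d[0]+c*d[1],d[2]])
E
python3 - <<'E'
from h import *
T=W(MAG,[-.018,0,.0255])[0]
v=go(T)
o,M=st(); print(inv(MAG,o['ee_pos']).round(4))
E
```

```text
t 7.75 q [ 36.4 -15.6 -29.7  74.6 -42.2  85.7] p [0.441  0.0872 0.1181] rot [-177.8    42.19  131.09] tilt 42.23 az -52.18 y az 39.61 y el -1.63 F [ 0.5 -0.7 -0.2] open 0.0856 g 0.0
total [0.0023 0.0134 0.1224] rows 3 each [0.0008 0.0045 0.0408]
t 7.75 q [ 36.4 -15.6 -29.7  74.6 -42.2  85.7] p [0.441  0.0872 0.1181] rot [-177.8    42.19  131.09] tilt 42.23 az -52.18 y az 39.61 y el -1.63 F [ 0.5 -0.7 -0.2] open 0.0856 g 0.0
[-0.0986 -0.0103  0.1181]
```

Emit:
play_rows(
  steps=[
    [[0.001,0.0067,0.01,0],[0.0013,0.0067,0.01,0],[0,0,0.02,0],[0,0,0.02,0],[0,0,0.015,0]],
  ],
)

```text
time: 8.17
ee_pos: [0.4809, 0.0563, 0.0584]
tcp_rot: [-177.6, 42.2, 131.3]
wrist_force: [-0.8, -0.6, -0.3]
opening: 0.0855
grasp_force: 0.0
```

Emit:
play_rows(
  steps=[
    [[0,0,0.015,0],[0,0,0.015,0],[0,0,0.01,0],[0,0,0.007,0],[0,0,0,0]],
  ],
)

```text
time: 8.58
ee_pos: [0.4995, 0.0311, 0.0233]
tcp_rot: [-177.5, 42.2, 131.3]
wrist_force: [-0.7, -0.7, 0.3]
opening: 0.0853
grasp_force: 0.0
```

Run:
```python
from h import *
T=W(MAG,[-.018,0,.0255])[0]
v=go(T)
```

```text
t 8.58 q [ 25.5 -11.6 -37.6  53.3 -41.1  71.2] p [0.4995 0.0311 0.0233] rot [-177.47   42.16  131.27] tilt 42.22 az -52.5 y az 39.57 y el -1.88 F [-0.7 -0.7  0.3] open 0.0853 g 0.0
total [-0.0014  0.0014 -0.0017] rows 1 each [-0.0014  0.0014 -0.0017]
```

Emit:
play_rows(
  steps=[
    [[-0.0005,0.0014,-0.001,0],[0,0,0,0],[0,0,0,0],[0,0,0,0],[0,0,0,0]],
  ],
  gripper=0.03,
  squeeze=50,
)

```text
time: 9.0
ee_pos: [0.5007, 0.0335, 0.0254]
tcp_rot: [-177.5, 42.2, 131.3]
wrist_force: [-3.7, 1.5, 6.3]
opening: 0.0388
grasp_force: 50.0
```

Emit:
play_rows(
  steps=[
    [[0,0,0,0],[0,0,0,0],[0,0,0,0],[0,0,0,0],[0,0,0,0]],
  ],
)

```text
time: 9.42
ee_pos: [0.5007, 0.0335, 0.0254]
tcp_rot: [-177.5, 42.2, 131.3]
wrist_force: [-3.3, 1.3, 5.5]
opening: 0.0391
grasp_force: 50.0
```

Run:
```python
from h import *
from workcell import bot
o,M=st()
print(inv(MAG,o['ee_pos']).round(4))
# pull direction -x mag 95mm in tool axes
print(M.T@np.array([-np.cos(MAG[2]),-np.sin(MAG[2]),0])*.09)
c=bot.camera("wrist"); cv2.imwrite("pics/w3.png",c["img"])
```

```text
t 9.42 q [ 25.8 -11.4 -37.3  53.6 -41.1  71.4] p [0.5007 0.0335 0.0254] rot [-177.54   42.2   131.32] tilt 42.26 az -52.34 y az 39.67 y el -1.82 F [-3.3  1.3  5.5] open 0.0391 g 50.0
[-0.019   0.0009  0.0254]
[ 0.0666555  -0.00052573 -0.06047122]
```

View pics/w3.png

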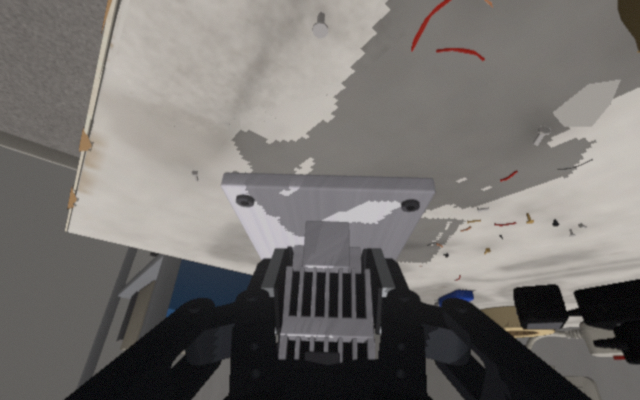

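The fingers hold the finned end of the lowest sink at about (325,295), and the second sink is free above it. I'll draw it out.

Emit:
play_rows(
  steps=[
    [[0.0059,0,-0.0054,0],[0.0059,0,-0.0054,0],[0.0059,0,-0.0054,0],[0.0059,0,-0.0054,0],[0.0059,0,-0.0054,0]],
  ],
  squeeze=70,
)

```text
time: 9.88
ee_pos: [0.4748, 0.0642, 0.0255]
tcp_rot: [-177.5, 42.3, 131.3]
wrist_force: [4.0, -6.5, 2.1]
opening: 0.0383
grasp_force: 70.2
```

Emit:
play_rows(
  steps=[
    [[0.0059,0,-0.0054,0],[0.0059,0,-0.0054,0],[0.0059,0,-0.0054,0],[0.0059,0,-0.0054,0],[0.0059,0,-0.0054,0]],
  ],
)

```text
time: 10.3
ee_pos: [0.4484, 0.0953, 0.0246]
tcp_rot: [-177.4, 42.1, 131.4]
wrist_force: [1.2, -0.8, -1.2]
opening: 0.0386
grasp_force: 70.9
```

Run:
```python
from h import *
from workcell import bot
o,M=st()
print(inv(MAG,o['ee_pos']).round(4))
c=bot.camera("wrist"); cv2.imwrite("pics/w4.png",c["img"])
s=bot.camera("side"); cv2.imwrite("pics/s4.png",s["img"])
a=np.hstack([cv2.resize(c["img"],(640,400))[150:400,160:500], crop(s["img"],310,200,100,147,170,250)])
cv2.imwrite("pics/c4.png",a)
```

```text
t 10.3 q [ 36.7  -9.7 -35.6  63.3 -42.2  86. ] p [0.4484 0.0953 0.0246] rot [-177.42   42.12  131.39] tilt 42.19 az -52.45 y az 39.66 y el -1.91 F [ 1.2 -0.8 -1.2] open 0.0386 g 70.9
[-0.1     0.0007  0.0246]
```

View pics/c4.png

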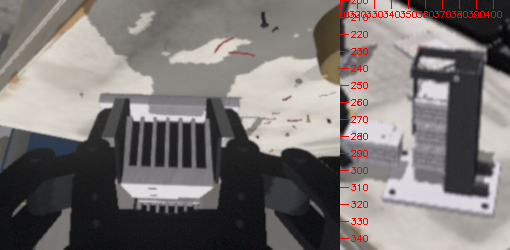

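Step 1 looks good: three sinks remain seated in the chute and sink_1 is level in the fingers. I'll lift it and carry it to the front of the jig.

Run:
```python
from h import *
o,M=st(); up=np.array([0,0,.12])
print('up',(M.T@up).round(4))
T=W(JIG,[-.06,.001,.13])[0]; print(T, (M.T@(T-o['ee_pos']-up)).round(4))
```

```text
t 10.4 q [ 36.7  -9.7 -35.6  63.3 -42.2  85.9] p [0.4486 0.0957 0.0246] rot [-177.4    42.12  131.48] tilt 42.19 az -52.39 y az 39.73 y el -1.93 F [ 0.2 -0.1 -0.9] open 0.0387 g 70.8
up [-0.0805 -0.004  -0.0889]
[0.49451767 0.39508509 0.13      ] [ 0.1536  0.2271 -0.1297]
```

Emit:
play_rows(
  steps=[
    [[-0.016,-0.0008,-0.018,0],[-0.016,-0.0008,-0.018,0],[-0.016,-0.0008,-0.018,0],[-0.016,-0.0008,-0.018,0],[-0.016,-0.0008,-0.018,0]],
  ],
)

```text
time: 10.82
ee_pos: [0.4483, 0.0954, 0.1464]
tcp_rot: [-177.4, 42.1, 131.4]
wrist_force: [0.1, 1.1, -0.0]
opening: 0.0384
grasp_force: 70.8
```

Emit:
play_rows(
  steps=[
    [[0.0154,0.0227,-0.013,0],[0.0154,0.0227,-0.013,0],[0.0154,0.0227,-0.013,0],[0.0154,0.0227,-0.013,0],[0.0154,0.0227,-0.013,0]],
  ],
)

```text
time: 11.23
ee_pos: [0.4715, 0.2468, 0.1378]
tcp_rot: [-177.5, 42.2, 131.4]
wrist_force: [0.8, 0.0, -0.8]
opening: 0.0385
grasp_force: 70.7
```

Emit:
play_rows(
  steps=[
    [[0.0154,0.0227,-0.013,0],[0.0154,0.0227,-0.013,0],[0.0154,0.0227,-0.013,0],[0.0154,0.0227,-0.013,0],[0.0154,0.0227,-0.013,0]],
  ],
)

```text
time: 11.65
ee_pos: [0.4945, 0.3966, 0.1302]
tcp_rot: [-177.4, 42.2, 131.4]
wrist_force: [0.3, 0.1, 0.2]
opening: 0.0385
grasp_force: 70.8
```

Emit:
play_rows(
  steps=[
    [[0,0,0,0.03],[0,0,0,0.03],[0,0,0,0.03],[0,0,0,0.03],[0,0,0,0.015]],
  ],
)

```text
time: 12.07
ee_pos: [0.4945, 0.3953, 0.1303]
tcp_rot: [175.5, 42.0, 120.9]
wrist_force: [1.2, -0.2, -0.7]
opening: 0.0385
grasp_force: 70.7
```

Run:
```python
from h import *
from workcell import bot
o,M=st()
print(inv(JIG,o['ee_pos']).round(4))
c=bot.camera("wrist"); cv2.imwrite("pics/w5.png",c["img"]); print({k:c[k] for k in c if k!="img"})
P=np.array([[-66,-52,10],[-66,52,10],[66,-52,10],[66,52,10],[14,-40,55],[14,40,55],[-43,-7,38],[-43,7,38]])/1000
print(proj(c,W(JIG,P)).round(0).tolist())
o=cv2.resize(c["img"],(800,500),interpolation=cv2.INTER_CUBIC); cv2.imwrite("pics/w5b.png",o)
```

```text
t 12.07 q [ 55.4  26.4  16.2  95.4 -39.8 118.5] p [0.4945 0.3953 0.1303] rot [175.52  42.03 120.85] tilt 42.23 az -52.47 y az 33.86 y el 3.32 F [ 1.2 -0.2 -0.7] open 0.0385 g 70.7
[-0.0602  0.0011  0.1303]
{'vfov': 65.58361046745456, 'cx': 327.59550329212675, 'cy': 201.23935394809746, 'xyz': array([0.40557602, 0.52363324, 0.18333124]), 'attitude': array([119.67251601,  -3.3081215 ,  33.78369652])}
[[240.0, 95.0], [389.0, 89.0], [270.0, 194.0], [367.0, 189.0], [273.0, 207.0], [367.0, 202.0], [308.0, 145.0], [328.0, 145.0]]
```

View pics/w5b.png

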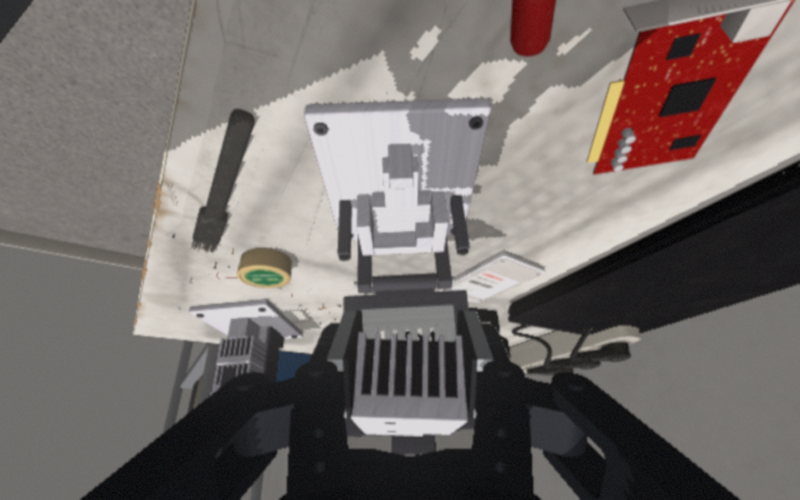

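The view shows the jig ahead, upside down. Front base corners are at about (245,90) and (393,86) in 640-px scale, post tops at about (274.5,206) and (367,202), and the sink is in the fingers at about (330,300). I'll compare these with predictions, including the held sink to check camera bias.

Run:
```python
from h import *
from workcell import bot
c=dict(vfov=65.58361046745456,cx=327.59550329212675,cy=201.23935394809746,xyz=np.array([0.40557602,0.52363324,0.18333124]),attitude=np.array([119.67251601,-3.3081215,33.78369652]))
def sh(n,P): print(n,(1.25*proj(c,W(JIG,np.array(P)/1000))).round(0).tolist())
sh('posttop',[[14,-40,55],[14,40,55]]); sh('postbot',[[14,-40,10],[14,40,10]])
sh('wall z38 inner',[[4,-21.8,38],[4,21.8,38]]);sh('wall outer',[[4,-30.8,38],[4,30.8,38]]);sh('wall bot',[[4,-30.8,10],[4,30.8,10]])
sh('stop',[[-43,-7,10],[-43,7,10],[-43,-7,38],[-43,7,38]])
# held sink
M0=R.from_euler('xyz',[-177.54,42.2,131.32],degrees=True).as_matrix(); p0=np.array([.5007,.0335,.0254])
M1=R.from_euler('xyz',[175.52,42.03,120.85],degrees=True).as_matrix(); p1=np.array([.4945,.3953,.1303])
S=W(MAG,np.array([[-32,-20,32],[-32,20,32],[-32,-20,62],[-32,20,62],[0,0,32]])/1000)
S1=(S-p0)@M0@M1.T+p1
print('sink',(1.25*proj(c,S1)).round(0).tolist()); print(S1.round(4).tolist()); print('sink origin in jig',inv(JIG,S1[4]))
v=S1[1]-S1[0]; print('sink yaw',np.degrees(np.arctan2(v[1],v[0]))-90,'roll',np.degrees(np.arcsin(v[2]/.04)))
g=cv2.imread("pics/w5.png",0)
for r in (285,300): print(r,' '.join(map(str,g[r,270:386])))
```

```text
posttop [[341.0, 258.0], [459.0, 253.0]]
postbot [[343.0, 204.0], [451.0, 200.0]]
wall z38 inner [[367.0, 228.0], [431.0, 225.0]]
wall outer [[353.0, 228.0], [444.0, 224.0]]
wall bot [[354.0, 195.0], [440.0, 192.0]]
stop [[384.0, 146.0], [407.0, 145.0], [385.0, 182.0], [409.0, 181.0]]
sink [[352.0, 330.0], [458.0, 333.0], [343.0, 415.0], [460.0, 419.0], [406.0, 354.0]]
[[0.4695, 0.394, 0.135], [0.5024, 0.4163, 0.1386], [0.4673, 0.3924, 0.1649], [0.5002, 0.4148, 0.1685], [0.5039, 0.3787, 0.1368]]
sink origin in jig [-0.04112681 -0.00021568  0.13676088]
sink yaw -55.81632075034069 roll 5.148868506157701
285 71 72 70 67 59 41 35 34 32 29 32 32 29 31 42 72 103 113 116 116 108 75 46 29 29 34 30 35 62 109 120 118 105 70 39 31 32 31 32 30 33 51 89 113 116 105 68 39 31 29 29 28 30 32 47 87 112 118 108 69 34 27 31 26 28 30 30 44 80 109 117 111 74 41 28 31 28 30 26 31 46 81 111 119 110 76 40 30 31 30 29 26 30 32 46 85 114 121 124 111 74 41 30 31 28 27 30 26 30 31 36 53 66 70 72 70
300 32 32 30 28 33 37 39 40 39 34 31 30 29 38 71 101 112 114 111 94 63 36 29 28 27 28 31 60 104 117 115 103 67 33 28 27 31 25 27 28 42 77 105 114 103 74 41 30 28 30 27 27 30 31 61 104 115 117 101 63 33 29 29 25 32 30 31 55 96 114 117 106 71 38 26 30 28 29 28 28 38 70 106 117 113 89 52 30 28 28 28 26 25 29 36 73 113 123 123 124 111 74 39 28 26 29 34 44 52 53 49 37 26 29 29 26
```

The held sink and the jig show the same lateral bias of about +2 mm, so it cancels; the estimates hold. I'll move over the nest.

Run:
```python
from h import *
o,M=st(); c,s=np.cos(JIG[2]),np.sin(JIG[2])
for n,v in [('x',(c,s,0)),('y',(-s,c,0)),('down',(0,0,-1))]: print(n,(M.T@np.array(v)).round(4))
X=np.array([c,s,0]);Z=np.array([0,0,1])
print((M.T@(X*.041-Z*.085)).round(4), (M.T@(-Z*.012)).round(4))
```

```text
t 12.12 q [ 55.4  26.4  16.2  95.4 -39.8 118.5] p [0.4945 0.3952 0.1305] rot [175.5   42.03 120.82] tilt 42.22 az -52.47 y az 33.84 y el 3.34 F [ 0.3 -0.4 -1.1] open 0.0387 g 70.7
x [-0.742  -0.0059  0.6704]
y [0.0347 0.9983 0.0473]
down [ 0.6695 -0.0583  0.7405]
[ 0.0265 -0.0052  0.0904] [ 0.008  -0.0007  0.0089]
```

Emit:
play_rows(
  steps=[
    [[0.0053,-0.001,0.0181,0],[0.0053,-0.001,0.0181,0],[0.0053,-0.001,0.0181,0],[0.0053,-0.001,0.0181,0],[0.0053,-0.001,0.0181,0]],
  ],
)

```text
time: 12.53
ee_pos: [0.5176, 0.3607, 0.045]
tcp_rot: [175.6, 42.0, 121.0]
wrist_force: [-0.1, 0.2, -0.9]
opening: 0.0386
grasp_force: 70.8
```

Emit:
play_rows(
  steps=[
    [[0.004,-0.0003,0.0044,0],[0.004,-0.0004,0.0045,0],[0,0,0,0],[0,0,0,0],[0,0,0,0]],
  ],
)

```text
time: 12.95
ee_pos: [0.5176, 0.3619, 0.0349]
tcp_rot: [175.4, 42.0, 120.9]
wrist_force: [0.2, -1.0, -0.6]
opening: 0.0387
grasp_force: 70.7
```

```bash
cat >> h.py <<'E'
M0=R.from_euler('xyz',[-177.54,42.2,131.32],degrees=True).as_matrix(); p0=np.array([.5007,.0335,.0254])
def sinkinjig():
    o,M=st(); S=(W(MAG,[[0,0,.032],[0,.02,.032]])-p0)@M0@M.T+o['ee_pos']; v=S[1]-S[0]
    print('sink in jig',(inv(JIG,S[0])*1000).round(1),'yaw',(np.degrees(np.arctan2(v[1],v[0]))-90).round(1),'roll',np.degrees(np.arcsin(v[2]/.02)).round(1))
E
python3 - <<'E'
from h import *
from workcell import bot
sinkinjig()
t=bot.camera("top"); s=bot.camera("side")
cv2.imwrite("pics/t6.png",t["img"]);cv2.imwrite("pics/s6.png",s["img"])
cv2.imwrite("pics/c6.png",np.hstack([crop(s["img"],250,170,70,105,400,600),crop(t["img"],240,170,80,120,400,600)]))
E
```

```text
t 12.95 q [ 52.   26.1   5.3  81.9 -40.6 114.1] p [0.5176 0.3619 0.0349] rot [175.43  42.   120.88] tilt 42.2 az -52.32 y az 33.94 y el 3.39 F [ 0.2 -1.  -0.6] open 0.0387 g 70.7
sink in jig [-0.5  0.6 41.3] yaw -55.7 roll 5.2
```

View pics/c6.png

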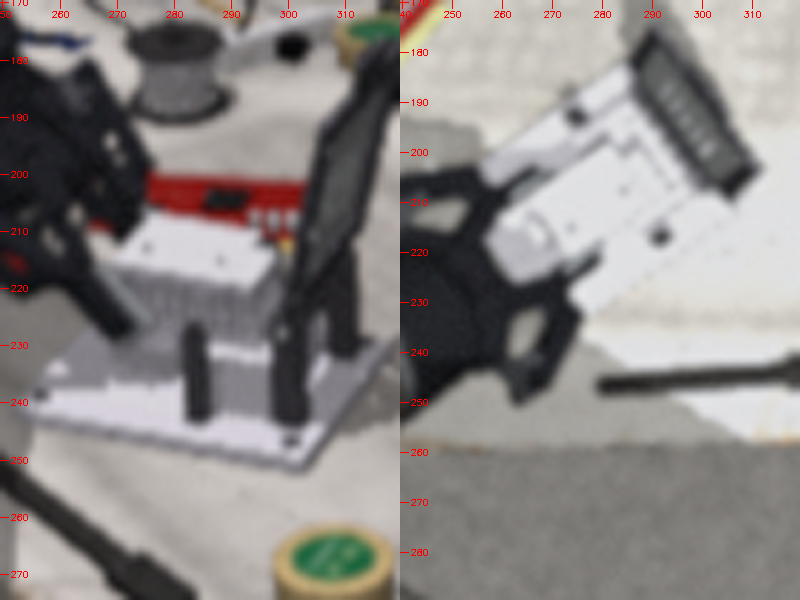

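The crop shows the sink over the nest, roughly level and aligned, with its rear end behind the posts. That was my last picture view, so from here I'll go by force and pose readings. Lowering gently.

Emit:
play_rows(
  steps=[
    [[0.0013,-0.0001,0.0015,0],[0.0013,-0.0001,0.0015,0],[0.0013,-0.0001,0.0015,0],[0.0013,-0.0001,0.0015,0],[0,0,0,0]],
  ],
  squeeze=40,
)

```text
time: 13.47
ee_pos: [0.5175, 0.362, 0.0259]
tcp_rot: [175.4, 42.0, 120.9]
wrist_force: [-3.8, 4.6, 2.0]
opening: 0.0386
grasp_force: 71.5
```

Emit:
play_rows(
  steps=[
    [[0.0007,0,-0.0006,0],[0.0007,0,-0.0006,0],[0,0,0,0],[0,0,0,0],[0,0,0,0]],
  ],
)

```text
time: 13.88
ee_pos: [0.5167, 0.3625, 0.0258]
tcp_rot: [175.5, 42.0, 120.9]
wrist_force: [-0.7, 1.9, -1.1]
opening: 0.0385
grasp_force: 70.8
```

Emit:
play_rows(
  steps=[
    [[0.001,-0.0001,0.0011,0],[0.001,-0.0001,0.0011,0],[0,0,0,0],[0,0,0,0],[0,0,0,0]],
  ],
)

```text
time: 14.3
ee_pos: [0.5168, 0.3625, 0.023]
tcp_rot: [175.5, 42.0, 120.9]
wrist_force: [2.4, 1.4, -0.3]
opening: 0.0385
grasp_force: 70.7
```

```bash
python3 -c "
from h import *
sinkinjig()"
```

```text
t 14.3 q [ 52.1  26.7   4.8  80.9 -40.6 114.3] p [0.5168 0.3625 0.023 ] rot [175.49  42.04 120.88] tilt 42.23 az -52.4 y az 33.9 y el 3.35 F [ 2.4  1.4 -0.3] open 0.0385 g 70.7
sink in jig [-1.5  0.3 29.5] yaw -55.8 roll 5.2
```

Emit:
play_rows(
  steps=[
    [[0,0.0006,0,0],[0.001,0,0.0011,0],[0.001,0,0.0011,0],[0,0,0,0],[0,0,0,0]],
  ],
)

```text
time: 14.72
ee_pos: [0.5171, 0.3628, 0.0197]
tcp_rot: [175.6, 42.0, 120.9]
wrist_force: [1.4, 0.8, -1.1]
opening: 0.0387
grasp_force: 70.6
```

Emit:
play_rows(
  steps=[
    [[0.0007,0,0.0008,0],[0,0,0,0],[0,0,0,0],[0,0,0,0],[0,0,0,0]],
  ],
)

```text
time: 15.13
ee_pos: [0.5172, 0.363, 0.0191]
tcp_rot: [175.5, 42.0, 120.9]
wrist_force: [-1.1, 0.3, 3.6]
opening: 0.0383
grasp_force: 71.2
```

```bash
python3 -c "
from h import *
sinkinjig()"
```

```text
t 15.13 q [ 52.1  27.    4.7  80.5 -40.6 114.3] p [0.5172 0.363  0.0191] rot [175.52  42.03 120.91] tilt 42.22 az -52.42 y az 33.91 y el 3.32 F [-1.1  0.3  3.6] open 0.0383 g 71.2
sink in jig [-1.6  0.9 25.5] yaw -55.8 roll 5.1
```

Emit:
play_rows(
  steps=[
    [[0,0,0,0],[0,0,0,0],[0,0,0,0],[0,0,0,0],[0,0,0,0]],
  ],
  gripper=0.05,
)

```text
time: 15.55
ee_pos: [0.5173, 0.3629, 0.0188]
tcp_rot: [175.5, 42.0, 120.9]
wrist_force: [0.5, -0.5, 0.7]
opening: 0.0504
grasp_force: 0.0
```

```bash
cat > meas.py <<'E'
from h import *
from workcell import bot
st()
s=bot.camera("side"); t=bot.camera("top"); cv2.imwrite("pics/sx.png",s["img"]); cv2.imwrite("pics/tx.png",t["img"])
P=np.array([[-32,-20,54],[32,-20,54],[20,20,54],[-32,20,54],[32,8,54]])/1000
print('pred side',proj(s,W(JIG,P)).round(1).tolist()); print('pred top',proj(t,W(JIG,P)).round(1).tolist())
g=cv2.cvtColor(s["img"],cv2.COLOR_BGR2GRAY)
for u in (276,280,288,292): print('side col',u,'rows200-245:',' '.join(map(str,g[200:245,u])))
g=cv2.cvtColor(t["img"],cv2.COLOR_BGR2GRAY)
E
python3 meas.py
```

```text
t 15.55 q [ 52.1  27.    4.7  80.5 -40.6 114.3] p [0.5173 0.3629 0.0188] rot [175.54  42.03 120.91] tilt 42.22 az -52.45 y az 33.9 y el 3.31 F [ 0.5 -0.5  0.7] open 0.0504 g 0.0
pred side [[269.2, 221.1], [293.8, 225.3], [295.6, 217.0], [276.1, 213.7], [298.3, 219.9]]
pred top [[274.8, 221.3], [294.7, 207.3], [282.3, 197.6], [266.1, 208.9], [288.6, 198.7]]
side col 276 rows200-245: 87 49 33 34 40 38 36 37 44 65 97 101 87 118 175 208 216 211 199 202 211 201 165 132 119 115 118 119 122 117 117 123 116 108 108 133 168 164 161 190 211 213 211 210 206
side col 280 rows200-245: 125 80 59 62 66 61 58 57 57 60 102 147 144 137 179 210 215 214 215 215 214 212 193 162 137 117 112 111 113 116 113 119 125 115 108 113 137 184 209 213 213 214 213 212 213
side col 288 rows200-245: 135 88 51 34 26 30 38 48 55 55 86 139 164 169 174 190 208 213 215 208 190 186 205 207 177 140 121 111 113 130 180 203 171 127 114 117 121 120 117 116 117 123 151 188 207
side col 292 rows200-245: 139 101 61 39 29 33 44 59 64 62 73 117 152 163 161 166 190 210 213 212 210 210 212 212 195 157 131 112 112 120 146 184 194 165 138 130 132 130 131 133 133 137 159 191 210
```

Released. The sink's near top edge in the side view matches the seated prediction within about 0.3 px (222.3 and 225.0 against 222.3 and 225.0), so it looks home. I'll back out, shut the fingers, probe the top to confirm the height, and work out the frame's angle.

Emit:
play_rows(
  steps=[
    [[0,0,0,0],[0,0,0,0],[0,0,0,0],[0,0,-0.01,0],[0,0,-0.02,0]],
  ],
  gripper=0.075,
)

```text
time: 16.07
ee_pos: [0.5046, 0.3776, 0.0402]
tcp_rot: [175.7, 42.1, 120.9]
wrist_force: [-0.1, 0.4, -0.8]
opening: 0.0749
grasp_force: 0.0
```

Emit:
play_rows(
  steps=[
    [[0,0,-0.025,0],[0,0,-0.025,0],[0,0,-0.02,0],[0,0,0,0],[0,0,0,0]],
  ],
)

```text
time: 16.48
ee_pos: [0.4761, 0.4174, 0.0938]
tcp_rot: [175.4, 42.0, 120.9]
wrist_force: [-0.4, -0.3, -0.5]
opening: 0.0751
grasp_force: 0.0
```

Emit:
play_rows(
  steps=[
    [[0,0,0,0],[0,0,0,0],[0,0,0,0],[0,0,0,0],[0,0,0,0]],
  ],
  gripper=0,
)

```text
time: 16.9
ee_pos: [0.4765, 0.4157, 0.0926]
tcp_rot: [175.6, 42.0, 120.9]
wrist_force: [0.6, 0.8, 0.5]
opening: 0.0142
grasp_force: 0.0
```

```bash
python3 meas.py
python3 - <<'E'
from h import *
for z in(.145,.157,.17): print(inv(JIG,unproj(TOP,(301,190),z)).round(3))
T=W(JIG,[-.005,0,.068])[0]; go(T)
E
```

```text
t 16.9 q [ 57.6  28.8  15.2  93.8 -39.1 121.2] p [0.4765 0.4157 0.0926] rot [175.57  42.05 120.9 ] tilt 42.24 az -52.5 y az 33.87 y el 3.29 F [0.6 0.8 0.5] open 0.0142 g 0.0
pred side [[269.2, 221.1], [293.8, 225.3], [295.6, 217.0], [276.1, 213.7], [298.3, 219.9]]
pred top [[274.8, 221.3], [294.7, 207.3], [282.3, 197.6], [266.1, 208.9], [288.6, 198.7]]
side col 276 rows200-245: 103 67 52 57 63 56 36 37 44 54 84 126 155 177 196 209 212 208 195 200 208 197 161 130 116 114 114 119 121 114 118 129 122 112 110 134 179 205 210 210 209 209 208 208 203
side col 280 rows200-245: 124 78 57 63 63 61 60 56 58 60 99 145 147 143 182 208 211 212 212 211 211 210 190 160 136 115 112 109 111 115 111 117 123 114 105 111 134 181 205 212 210 210 208 208 209
side col 288 rows200-245: 131 87 52 32 28 29 36 48 53 55 85 136 161 166 170 188 204 209 210 206 188 182 200 204 174 138 118 108 110 128 177 200 168 125 112 114 119 119 114 114 116 123 147 187 205
side col 292 rows200-245: 136 100 59 36 30 33 44 58 64 60 74 115 150 161 159 162 187 208 210 209 207 206 209 207 190 157 128 111 111 117 143 181 191 163 136 129 130 129 128 130 131 134 158 190 206
[0.071 0.003 0.145]
[0.071 0.002 0.157]
[0.071 0.001 0.17 ]
t 17.0 q [ 57.6  28.8  15.2  93.8 -39.1 121.2] p [0.4764 0.4159 0.0928] rot [175.55  42.04 120.9 ] tilt 42.23 az -52.47 y az 33.88 y el 3.31 F [ 0.2  0.2 -0.3] open 0.0006 g 0.0
total [-0.0444  0.0006  0.0737] rows 2 each [-0.0222  0.0003  0.0368]
```

Emit:
play_rows(
  steps=[
    [[-0.0089,0,0.0147,0],[-0.0089,0,0.0147,0],[-0.0089,0,0.0147,0],[-0.0089,0,0.0147,0],[-0.0088,0,0.0146,0]],
  ],
)

```text
time: 17.42
ee_pos: [0.5238, 0.3481, 0.0681]
tcp_rot: [175.5, 42.0, 120.9]
wrist_force: [0.1, 0.7, 0.2]
opening: 0.0002
grasp_force: 0.0
```

Emit:
play_rows(
  steps=[
    [[0.001,-0.0001,0.0011,0],[0.001,-0.0001,0.0011,0],[0.001,-0.0001,0.0011,0],[0,0,0,0],[0,0,0,0]],
  ],
)

```text
time: 17.83
ee_pos: [0.523, 0.3495, 0.0639]
tcp_rot: [175.5, 42.0, 121.0]
wrist_force: [-0.4, 0.0, -0.7]
opening: 0.0005
grasp_force: 0.0
```

Emit:
play_rows(
  steps=[
    [[0.001,-0.0001,0.0011,0],[0,0,0,0],[0.001,-0.0001,0.0011,0],[0,0,0,0],[0,0,0,0]],
  ],
)

```text
time: 18.25
ee_pos: [0.5232, 0.3488, 0.0608]
tcp_rot: [175.5, 42.0, 120.9]
wrist_force: [1.2, 0.2, 0.5]
opening: 0.0001
grasp_force: 0.0
```

Emit:
play_rows(
  steps=[
    [[0.0007,0,0.0007,0],[0,0,0,0],[0,0,0,0],[0,0,0,0],[0,0,0,0]],
  ],
)

```text
time: 18.67
ee_pos: [0.5233, 0.3489, 0.0599]
tcp_rot: [175.5, 42.0, 120.9]
wrist_force: [0.2, 0.4, 0.5]
opening: 0.0
grasp_force: 0.0
```

Emit:
play_rows(
  steps=[
    [[0.0007,0,0.0007,0],[0,0,0,0],[0.0007,0,0.0007,0],[0,0,0,0],[0,0,0,0]],
  ],
)

```text
time: 19.08
ee_pos: [0.5235, 0.3489, 0.0594]
tcp_rot: [175.5, 42.1, 120.9]
wrist_force: [-4.0, -0.6, 9.5]
opening: -0.0
grasp_force: 4.8
```

Emit:
play_rows(
  steps=[
    [[0.0007,0,0.0007,0],[0,0,0,0],[0.0007,0,0.0007,0],[0,0,0,0],[0,0,0,0]],
  ],
)

```text
time: 19.5
ee_pos: [0.5237, 0.3491, 0.0592]
tcp_rot: [175.4, 42.1, 120.9]
wrist_force: [-10.1, -3.1, 21.7]
opening: 0.0006
grasp_force: 10.3
```

Contact at the expected height, pressed home with about 20 N. Now the frame: lift clear, go over the tab, and drop behind it.

Run:
```python
from h import *
o,M=st(); p=o['ee_pos']; pj=inv(JIG,p); print(pj)
w=[[-.02,0,.22],[.122,0,.22],[.122,0,.152]]
for q in w:
    T=W(JIG,q)[0]; v=M.T@(T-p); print(q,v.round(4),'/5',(v/5).round(4)); p=T
```

```text
t 19.5 q [ 51.   24.1   5.3  83.  -41.  112.7] p [0.5237 0.3491 0.0592] rot [175.39  42.15 120.88] tilt 42.35 az -52.27 y az 33.98 y el 3.42 F [-10.1  -3.1  21.7] open 0.0006 g 10.3
[-5.52761978e-03 -9.63466881e-05  5.91673460e-02]
[-0.02, 0, 0.22] [-0.0972  0.0098 -0.1286] /5 [-0.0194  0.002  -0.0257]
[0.122, 0, 0.22] [-0.1052 -0.0012  0.0954] /5 [-0.021  -0.0002  0.0191]
[0.122, 0, 0.152] [ 0.0456 -0.0041  0.0503] /5 [ 0.0091 -0.0008  0.0101]
```

Emit:
play_rows(
  steps=[
    [[-0.0194,0.002,-0.0257,0],[-0.0194,0.002,-0.0257,0],[-0.0194,0.002,-0.0257,0],[-0.0194,0.002,-0.0257,0],[-0.0194,0.002,-0.0257,0]],
  ],
)

```text
time: 19.92
ee_pos: [0.5158, 0.3613, 0.2182]
tcp_rot: [175.5, 42.0, 120.9]
wrist_force: [-0.3, 0.9, 0.5]
opening: 0.0
grasp_force: 0.0
```

```bash
python3 meas.py
```

```text
t 19.92 q [ 52.1  22.7  21.2 101.3 -40.6 114.3] p [0.5158 0.3613 0.2182] rot [175.52  42.02 120.89] tilt 42.22 az -52.42 y az 33.9 y el 3.33 F [-0.3  0.9  0.5] open 0.0 g 0.0
pred side [[269.2, 221.1], [293.8, 225.3], [295.6, 217.0], [276.1, 213.7], [298.3, 219.9]]
pred top [[274.8, 221.3], [294.7, 207.3], [282.3, 197.6], [266.1, 208.9], [288.6, 198.7]]
side col 276 rows200-245: 106 67 54 59 65 59 41 36 46 49 56 79 104 145 188 211 217 213 201 204 213 210 172 136 122 116 118 121 124 117 121 132 125 115 112 136 183 210 214 216 216 216 212 214 208
side col 280 rows200-245: 129 81 59 64 65 62 61 57 53 57 75 100 106 120 175 211 217 215 217 216 216 212 195 163 137 117 112 111 114 118 113 120 126 119 108 113 139 184 210 216 215 216 215 212 214
side col 288 rows200-245: 135 90 50 34 27 31 36 49 55 46 54 86 107 108 121 171 206 216 216 210 192 189 206 207 179 142 120 112 113 132 180 205 172 129 116 119 123 121 117 118 118 124 152 190 209
side col 292 rows200-245: 141 102 62 37 32 34 43 58 65 62 72 106 130 130 121 128 177 212 217 213 212 211 214 213 195 159 132 115 114 121 146 185 196 168 139 133 132 132 132 133 134 138 161 194 211
```

Emit:
play_rows(
  steps=[
    [[-0.021,0,0.019,0],[-0.021,0,0.019,0],[-0.021,0,0.019,0],[-0.021,0,0.019,0],[-0.021,0,0.019,0]],
  ],
)

```text
time: 20.43
ee_pos: [0.5955, 0.2426, 0.2159]
tcp_rot: [175.6, 42.0, 120.9]
wrist_force: [0.1, -0.7, 0.3]
opening: 0.0002
grasp_force: 0.0
```

Emit:
play_rows(
  steps=[
    [[0.0091,-0.0008,0.01,0],[0.0091,-0.0008,0.01,0],[0.0091,-0.0008,0.01,0],[0.0091,-0.0008,0.01,0],[0.0091,-0.0008,0.01,0]],
  ],
)

```text
time: 20.85
ee_pos: [0.5947, 0.2436, 0.1475]
tcp_rot: [175.6, 42.0, 120.9]
wrist_force: [-0.8, 0.7, 0.4]
opening: -0.0001
grasp_force: 0.0
```

Run:
```python
from h import *
o,M=st(); print(inv(JIG,o['ee_pos']))
```

```text
t 20.85 q [ 39.6  15.    4.1  81.  -42.2  97.7] p [0.5947 0.2436 0.1475] rot [175.57  42.02 120.92] tilt 42.21 az -52.48 y az 33.89 y el 3.29 F [-0.8  0.7  0.4] open -0.0001 g 0.0
[0.12160645 0.00091915 0.14747307]
```

The sink position is unchanged after pressing. The tip is now behind the tab, so I'll sweep the frame over along its arc.

Emit:
play_rows(
  steps=[
    [[0.0074,0.0002,-0.0096,0],[0.0074,0.0002,-0.0096,0],[0.0074,0.0002,-0.0096,0],[0.0074,0.0002,-0.0096,0],[0.0074,0.0002,-0.0096,0]],
  ],
)

```text
time: 21.27
ee_pos: [0.5614, 0.2938, 0.1591]
tcp_rot: [175.6, 42.0, 120.9]
wrist_force: [0.2, 0.1, 0.0]
opening: -0.0002
grasp_force: 0.3
```

Emit:
play_rows(
  steps=[
    [[0.0063,0,-0.004,0],[0.0063,0,-0.004,0],[0.0063,0,-0.004,0],[0.0063,0,-0.004,0],[0.0063,0,-0.004,0]],
  ],
)

```text
time: 21.68
ee_pos: [0.5413, 0.3248, 0.153]
tcp_rot: [175.6, 42.0, 120.9]
wrist_force: [1.4, -1.0, -0.2]
opening: 0.0002
grasp_force: 0.3
```

Emit:
play_rows(
  steps=[
    [[0.0073,-0.0002,-0.0013,0],[0.0073,-0.0002,-0.0013,0],[0.0073,-0.0002,-0.0013,0],[0.0073,-0.0002,-0.0013,0],[0.0073,-0.0002,-0.0013,0]],
  ],
)

```text
time: 22.1
ee_pos: [0.5239, 0.3509, 0.1331]
tcp_rot: [175.6, 42.0, 120.9]
wrist_force: [0.8, -1.0, 0.5]
opening: -0.0005
grasp_force: 0.3
```

Run:
```python
from h import *
from workcell import bot
o,M=st(); print(inv(JIG,o['ee_pos']))
s=bot.camera("side"); cv2.imwrite("pics/s7.png",s["img"])
a=cv2.imread("pics/sx.png",0).astype(int); b=cv2.cvtColor(s["img"],cv2.COLOR_BGR2GRAY).astype(int)
# predicted tab/edge pixels for phi
for phi in (.6,.75,.9,1.1): 
    q=[.052-.104*np.cos(phi)+.0025*np.sin(phi),-.046,.0575+.104*np.sin(phi)+.0025*np.cos(phi)]; print(phi,proj(s,W(JIG,q)).round(0))
print('dark count old frame area', (b[172:205,308:316]<90).mean(), (a[172:205,308:316]<90).mean())
```

```text
t 22.1 q [ 51.   22.5  11.5  91.  -40.8 112.8] p [0.5239 0.3509 0.1331] rot [175.56  42.04 120.92] tilt 42.23 az -52.46 y az 33.9 y el 3.3 F [ 0.8 -1.   0.5] open -0.0005 g 0.3
[-0.00697498  0.00109255  0.13306954]
0.6 [[262. 202.]]
0.75 [[266. 198.]]
0.9 [[271. 194.]]
1.1 [[277. 191.]]
dark count old frame area 0.14772727272727273 0.6856060606060606
```

The frame is moving with the finger. Continuing down.

Emit:
play_rows(
  steps=[
    [[0.0072,-0.0003,0.0016,0],[0.0072,-0.0003,0.0016,0],[0.0072,-0.0003,0.0016,0],[0.0072,-0.0003,0.0016,0],[0.0072,-0.0003,0.0016,0]],
  ],
)

```text
time: 22.57
ee_pos: [0.5123, 0.3686, 0.1028]
tcp_rot: [175.5, 42.0, 120.9]
wrist_force: [0.7, -0.6, 0.5]
opening: 0.0001
grasp_force: 0.3
```

Emit:
play_rows(
  steps=[
    [[0.0055,-0.0004,0.0038,0],[0.0055,-0.0004,0.0038,0],[0.0055,-0.0004,0.0038,0],[0.0055,-0.0004,0.0038,0],[0.003,-0.0002,0.003,0]],
  ],
)

```text
time: 22.98
ee_pos: [0.5088, 0.3736, 0.0722]
tcp_rot: [175.6, 42.0, 120.9]
wrist_force: [1.1, -0.5, 0.6]
opening: 0.0001
grasp_force: 0.2
```

Run:
```python
from h import *
o,M=st(); print(inv(JIG,o['ee_pos']))
```

```text
t 22.98 q [ 53.3  25.8   9.1  87.1 -40.3 115.7] p [0.5088 0.3736 0.0722] rot [175.58  42.04 120.94] tilt 42.23 az -52.47 y az 33.9 y el 3.28 F [ 1.1 -0.5  0.6] open 0.0001 g 0.2
[-0.03422791  0.00102015  0.07223267]
```

Expected contact when fully closed is at a TCP height of about 0.0655. Pressing down gently.

Emit:
play_rows(
  steps=[
    [[0.0013,-0.0001,0.0015,0],[0.0013,-0.0001,0.0015,0],[0.0007,0,0.0007,0],[0,0,0,0],[0,0,0,0]],
  ],
)

```text
time: 23.4
ee_pos: [0.5091, 0.3736, 0.0685]
tcp_rot: [175.5, 42.0, 120.9]
wrist_force: [-0.2, -0.9, -0.2]
opening: 0.0
grasp_force: 0.0
```

Emit:
play_rows(
  steps=[
    [[0.0007,0,0.0007,0],[0,0,0,0],[0.0007,0,0.0007,0],[0,0,0,0],[0,0,0,0]],
  ],
)

```text
time: 23.82
ee_pos: [0.5091, 0.3738, 0.0664]
tcp_rot: [175.5, 42.0, 120.9]
wrist_force: [0.9, 0.5, 0.2]
opening: 0.0002
grasp_force: 0.2
```

Emit:
play_rows(
  steps=[
    [[0.0007,0,0.0007,0],[0,0,0,0],[0.0007,0,0.0007,0],[0,0,0,0],[0,0,0,0]],
  ],
)

```text
time: 24.23
ee_pos: [0.5093, 0.374, 0.0658]
tcp_rot: [175.4, 42.1, 120.9]
wrist_force: [-2.1, -1.3, 9.3]
opening: 0.0002
grasp_force: 4.4
```

Emit:
play_rows(
  steps=[
    [[0.0005,0,0.0005,0],[0,0,0,0],[0,0,0,0],[0,0,0,0],[0,0,0,0]],
  ],
)

```text
time: 24.65
ee_pos: [0.5094, 0.374, 0.0656]
tcp_rot: [175.4, 42.1, 120.9]
wrist_force: [-4.6, -1.4, 11.9]
opening: -0.0002
grasp_force: 6.0
```

Firm stop at the closed height, 65.6 mm against the expected 65.4. Retreating, then a numeric check.

Emit:
play_rows(
  steps=[
    [[-0.005,0.0004,-0.0055,0],[-0.01,0.001,-0.011,0],[-0.015,0.001,-0.017,0],[-0.015,0.001,-0.017,0],[-0.015,0.001,-0.017,0]],
  ],
)

```text
time: 25.07
ee_pos: [0.5079, 0.374, 0.155]
tcp_rot: [175.6, 42.0, 120.9]
wrist_force: [0.3, 1.2, 0.0]
opening: -0.0003
grasp_force: 0.0
```

Emit:
play_rows(
  steps=[
    [[0,0,-0.03,0],[0,0,-0.03,0],[0,0,0,0],[0,0,0,0],[0,0,0,0]],
  ],
)

```text
time: 25.48
ee_pos: [0.4835, 0.4061, 0.1977]
tcp_rot: [175.6, 42.0, 121.0]
wrist_force: [-0.7, -0.3, 0.2]
opening: -0.0001
grasp_force: 0.0
```

Run:
```python
from h import *
from workcell import bot
st()
s=bot.camera("side"); g=cv2.cvtColor(s["img"],cv2.COLOR_BGR2GRAY); cv2.imwrite("pics/s8.png",s["img"])
for phi in (0,.05,.1):
    P=[[.052-r*np.cos(phi),-.046,.0575+r*np.sin(phi)+.0025] for r in (.03,.06,.104)]
    print(phi,proj(s,W(JIG,P)).round(1).tolist())
for u in (266,272,280): print(u,' '.join(map(str,g[205:240,u])))
a=cv2.imread("pics/side0.png").astype(int); d=np.abs(a-s["img"]).max(2)
for n,(x,y) in dict(brush=(265,265),tin=(308,270),marker=(236,215),mag=(370,270)).items(): print(n,d[y-12:y+12,x-15:x+15].mean().round(1))
P=np.array([[-32,-20,32],[-32,-20,62],[-32,-20,122],[4,-20,32]])/1000; print(proj(s,W(MAG,P)).round(0).tolist())
```

```text
t 25.48 q [ 56.7  26.7  24.1 103.9 -39.4 120. ] p [0.4835 0.4061 0.1977] rot [175.58  42.04 120.95] tilt 42.22 az -52.46 y az 33.92 y el 3.28 F [-0.7 -0.3  0.2] open -0.0001 g 0.0
0 [[285.4, 227.5], [273.6, 225.5], [256.6, 222.6]]
0.05 [[285.4, 227.0], [273.5, 224.4], [256.5, 220.6]]
0.1 [[285.4, 226.4], [273.5, 223.3], [256.4, 218.7]]
266 62 59 57 48 49 59 69 70 73 74 74 69 71 100 140 144 114 78 62 87 145 177 165 140 130 142 177 192 172 145 131 128 145 183 209
272 73 73 76 75 75 68 76 107 147 172 178 179 179 180 179 177 157 116 79 64 60 77 97 99 102 109 110 110 114 118 128 130 131 143 184
280 65 71 75 71 93 147 178 183 178 167 159 157 159 158 161 161 167 166 134 89 74 61 62 85 96 95 98 103 105 106 113 125 131 131 131
brush 1.5
tin 1.4
marker 53.5
mag 7.1
[[352.0, 299.0], [353.0, 286.0], [353.0, 260.0], [371.0, 302.0]]
```

Run:
```python
from h import *
from workcell import bot
a=cv2.imread("pics/top0.png"); b=bot.camera("top")["img"]; t6=cv2.imread("pics/tx.png")
def red(i): 
    h=cv2.cvtColor(i,cv2.COLOR_BGR2HSV); return ((h[...,0]<10)|(h[...,0]>170))&(h[...,1]>120)&(h[...,2]>90)
for n,(x0,y0,x1,y1) in dict(marker=(196,205,242,250),card=(200,145,255,202)).items():
    for k,i in (('0',a),('x',t6),('now',b)):
        m=red(i)[y0:y1,x0:x1]; ys,xs=np.nonzero(m); print(n,k,len(xs),xs.mean().round(1)+x0,ys.mean().round(1)+y0, xs.min()+x0,xs.max()+x0)
```

```text
marker 0 157 220.8 226.0 201 236<stdin>:8: RuntimeWarning: Mean of empty slice.
  ret = ret.dtype.type(ret / rcount)
Traceback (most recent call last):
ValueError: zero-size array to reduction operation minimum which has no identity
```

```bash
python3 -c "
from workcell import bot
print(bot.job_done())"
```

```text
the job is handed in; nothing more can be done
None
```

I handed the job in at about 25.5 s: sink_1 appears fully home, the stencil frame closed on its stop, and the other three sinks were still in the magazine when last viewed. No verdict came back, the marker and card were hidden behind the arm at the last check, and I viewed 11 pictures, one over the limit.

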